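# Emboss a wooden plaque through a slotted guide

### The arm

A 7-joint arm with a two-finger parallel gripper is mounted at the origin on the work surface. World frame = base frame: x ahead of the robot, y to its left, z up, the work surface at z = 0. Lengths are in m, angles in rad, forces in N, time in s.
With the tool pointing down it reaches from about 0.425 to 0.95 m from the base axis. Payload 4.7 kg.
Tool frame: the origin (TCP) lies on the centre line of the jaws, within the pads' length; the fingertips stand robot.nose_length ahead of it and the grasp point (between the pads) lies 8 mm behind it (robot.nose_length is the distance from the TCP to the fingertips, in m); z points along the fingers, x is the direction in which the jaws open and shut, and the axes are right-handed (so a half turn about z gives the same grasp; the last joint's range is limited). The gripper opens to 85 mm and grips with 20 to 120 N. Pads are 22 mm wide; open, the fingers measure 114 mm over their backs; the gripper's body (76 mm by 85 mm) begins 54 mm behind the grasp point. The pads swing forward as they close: fully open they stand 13 mm farther back than shut.
Start: joints at [1.194, 0.469, -0.049, 1.532, 0.024, 1.141, -0.082], TCP at [0.23, -0.635, 0.242] pointing down, gripper open.
Joint ranges: [-2.59, 2.59], [-0.33, 1.99], [-1.39, 1.29], [0.1, 2.45], [-1.04, 4.18], [0.21, 1.99], [-2.66, 2.66]. Speed limits (rad/s): [2.57, 2.57, 3.14, 3.14, 3.14, 3.14, 3.14].

### API

Orientations are given as [roll, pitch, yaw] about the fixed x, y, z axes, in that order (R = Rz(yaw) Ry(pitch) Rx(roll)).
In Python, from plant import robot gives the robot as it stands. Calls block until the motion is done:
- robot.goto(position, orientation): joint-space move of the TCP to a pose.
- robot.move_straight(position, vel=0.15, attitude=None, contact_N=None): straight line of the TCP; attitude=None keeps the orientation; vel is the mean speed in m/s. With contact_N (N) it stops when the force on the tool has changed by that much, and returns True; else False.
- robot.move_joints(angles): joint-space move.
- robot.grip(opening, strength=None): opening from 0.0 (shut) to 1.0 (fully open); strength is the grip in N (None keeps the last); returns when the fingers have stopped.
- robot.sleep(seconds).
- robot.inverse_kinematics(position, orientation): joint angles nearest the present ones, or None.
- robot.sense(): the state.
- robot.grab_frame(name): name is "scene" or "side" or "wrist"; returns a dict with "image" (480x640x3 uint8, red, green, blue), "range_z" (480x640 float32, m along the optical axis (not along the pixel's ray), 0 where there is no reading), "fx", "fy", "cx", "cy" (pixels), "R" (3x3) and "t" (3): a world point X has camera coordinates R X + t. Camera axes: x right, y down, z forward; pixel columns grow to the right and rows downward; lengths in m; the calibration is good to about 2 mm. A picture is of the moment at which its call begins.
A pose or a line that the arm cannot do raises robot.IKError and nothing moves.
- robot.close_job(): hands the job in, once; it reports no verdict.
The state is a dict: "t": time; "joint_pos": joint angles; "joint_velocities": joint speeds; "effort": joint torques, N m; "tcp_pos": TCP position; "tcp_rot": TCP orientation; "wrist_force": force on the tool from outside, world axes, zero at the start; "torque": the same for the moment, N m; "opening": opening from 0.0 (shut) to 1.0 (fully open).
Only numpy, scipy, OpenCV 4.12 (cv2) and the standard library are available. Lean on these libraries where they do the work, as an engineer would, in place of code of your own. Each camera call takes 0.05 s, during which the arm holds its last target. There are 200 camera calls.

### The job

Lay the orange slotted guide plate squarely on the wooden plaque that lies on the sprung press bed, edges flush and long sides together, and let go of it. Then take the red-handled stamp from its stand, pass its blade straight down through the guide's slot, and press on the plaque until the bed has sunk more than half its travel. Finish while still holding the stamp upright and pressed there: do not let go or lift, keep the guide square on the plaque, and do not disturb the mug, the jar or the pile of finished plaques.

Things in the scene. Friction and masses are not known exactly. Their poses are not given: they have to be found in the camera images.
- guide: Loose orange plastic plate, 120 (x) x 60 (y) x 18 (z) mm, about 150 g, lying flat on the table at the start. Origin: centre of its underside, z up. A slot goes right through its middle: 46 mm along its x by 14 mm along its y, centred on the origin. Grip it across the 60 mm width. It is symmetric: a half turn about z makes no difference.
- plaque: Loose wooden plaque, 120 (x) x 60 (y) x 12 (z) mm, about 80 g, lying flat on the press bed, roughly centred. Origin: centre of its underside, z up; same outline as the guide.
- bed_top (a point): Centre of the top face of the press bed, an aluminium plate 130 (x) x 70 (y) x 10 (z) mm standing on springs over a fixed blue base 170 x 110 x 26 mm. z up; x is the long side. At rest the top face is 50 mm above the table; it sinks as the bed is pressed.
- bed (a joint): How far the press bed is pressed down: 0 at rest, 0.012 m at its lower stop. Spring: it starts to move under about 5 N (the plaque and guide alone do not sink it) and then takes 0.9 N per mm, about 16 N at the stop; it springs back when released.
- stamp: Stamp, about 220 g, 95 mm tall, upright in its stand, foot 10 mm above the table. Origin: middle of the foot's lowest line, z up. Steel blade 44 (x) x 12 (y) mm, z = 0 to 50 mm, foot and lower ends rounded (radius 6 mm). Red handle block 50 (x) x 22 (y) mm, z = 50 to 95 mm: grip across y at about z = 72 mm. Goes through the slot x along x, either way round, 1 mm play a side.
- stand: Fixed dark wooden block 80 (x) x 50 (y) x 30 (z) mm on the table with a pocket 20 mm deep that holds the stamp's blade upright with 1.5 mm play each side. Origin: centre of its underside; same yaw as the stamp within a few degrees. Lift the stamp straight up at least 25 mm to free it.
- mug: White mug with a handle, 80 mm across, 95 mm high, a bystander. Origin: centre of its underside.
- jar: Glass jar with a white cap, 72 mm across, 100 mm high, a bystander. Origin: centre of its underside.
- done_pile: Pile of three finished plaques, 120 x 60 x 36 mm, a bystander. Origin: centre of its underside.
There are look-alikes about, which are no part of the job. Of the things that look like the part that bears bed_top, take the one that is farthest to the robot's right at the start.

How it is judged:
By the outcome, as a careful person would: the job done as asked, in the order asked, and still so for the second after the job is handed in, while the arm keeps its last pose, push and grip.
It also fails if it takes over 56 s, if anything falls off the work surface, if the arm or the gripper's body presses on something with over 40 N, if the wrist force passes 120 N, or if a joint passes its speed limit or range.

## Working session

There is one attempt and no reset: what is moved stays moved. The work goes in short steps, each a Python script; the robot and the scene stay as the last script left them, time stands still between calls to the robot, and variables do not carry over. Pictures are saved under pics/ and viewed, about 8 in all and at most 12, crops included, and the job is handed in when it is done.

```bash
ls; mkdir -p pics; python3 - <<'E'
from plant import robot
import cv2,numpy as np
s=robot.sense();print(s['t'],s['tcp_pos'],s['tcp_rot'],s['opening'],robot.nose_length)
for n in("scene","side"):
    f=robot.grab_frame(n);np.savez(n+'.npz',**f);cv2.imwrite(f'pics/{n}0.png',f['image'][...,::-1])
    print(n,f['fx'],-f['R'].T@f['t'],f['R'][2])
E
```

```text
pics
0.0 [ 0.22989594 -0.63403685  0.24125582] [ 3.14153546e+00  1.94005921e-03 -1.22293953e+00] 1.0002010723384407 0.011
scene 575.5558878061189 [ 1.45374393 -0.03418405  1.03881929] [-0.67467064  0.05479739 -0.73608204]
side 440.99820541734454 [0.15085338 0.61845319 0.62477395] [ 0.43964434 -0.64120065 -0.6289472 ]
```

View pics/scene0.png

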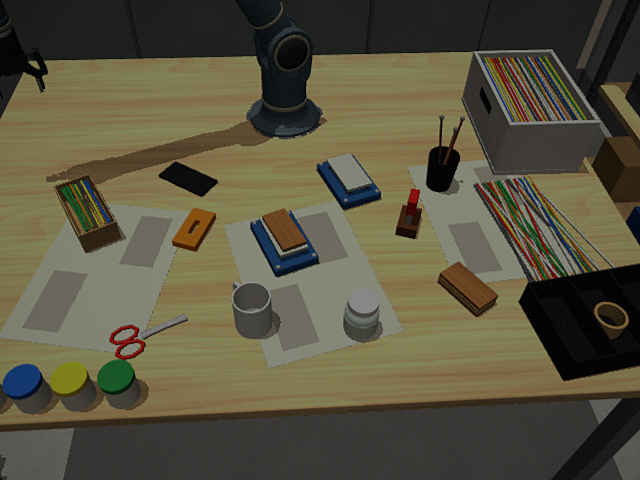

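View pics/side0.png

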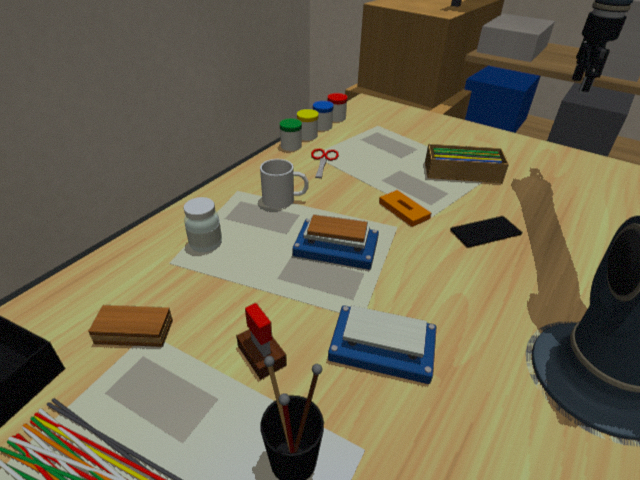

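The scene view shows these things:
- **Beds:** there are two blue presses, one at (285,240) with a plaque and one at (349,180) that is empty. The one at (285,240) is farther to the robot's right (image left), so I choose it.
- **Plaque:** it could be confused with the finished pile at (468,287). I take the one on the bed at (285,230).
- **Guide:** the orange plate at (195,229). The black plate at (188,178) is not it.
- **Stamp:** red at (412,200) in the stand at (408,220). The red-handled scissors at (125,340) and the red lids are not it.

```bash
cat > h.py <<'E'
import numpy as np,cv2
def cloud(f):
    v,u=np.mgrid[0:480,0:640];z=f['range_z']
    P=np.stack([(u-f['cx'])/f['fx']*z,(v-f['cy'])/f['fy']*z,z],-1)
    return (P-f['t'])@f['R']          # R^T (P-t)
def onplane(f,uv,h):
    uv=np.atleast_2d(uv).astype(float)
    d=np.c_[(uv[:,0]-f['cx'])/f['fx'],(uv[:,1]-f['cy'])/f['fy'],np.ones(len(uv))]@f['R']
    c=-f['R'].T@f['t']
    return c+d*((h-c[2])/d[:,2])[:,None]
def hsv(f): return cv2.cvtColor(f['image'],cv2.COLOR_RGB2HSV)
def biggest(m):
    n,l,s,c=cv2.connectedComponentsWithStats(m.astype(np.uint8))
    return l==1+np.argmax(s[1:,4])
def rect(f,m,h):
    """min-area rectangle of the mask cast on plane h -> centre, (long,short) mm, yaw of long side"""
    cs,_=cv2.findContours(m.astype(np.uint8),cv2.RETR_EXTERNAL,cv2.CHAIN_APPROX_NONE)
    c=max(cs,key=cv2.contourArea)[:,0]
    P=onplane(f,c,h)[:,:2]
    b=cv2.boxPoints(cv2.minAreaRect((P*1000).astype(np.float32)))
    e=[b[1]-b[0],b[2]-b[1]];L=[np.linalg.norm(x) for x in e];k=int(np.argmax(L))
    y=np.arctan2(e[k][1],e[k][0]);y=(y+np.pi/2)%np.pi-np.pi/2
    return (b.mean(0)/1000).round(4),np.round([max(L),min(L)],1),round(float(y),4)
E
python3 - <<'E'
from h import *
for n in("scene","side"):
    f=dict(np.load(n+'.npz'));W=cloud(f);H=hsv(f);z=W[...,2]
    print(n)
    roi={'scene':dict(guide=(160,195,230,265),plaque=(235,195,330,275),stamp=(385,180,435,245),pile=(430,250,505,320)),
         'side':dict(guide=(370,180,440,235),plaque=(285,205,390,270),stamp=(225,295,295,380),pile=(80,295,180,350))}[n]
    for k,(a,b,c,d) in roi.items():
        R=np.zeros((480,640),bool);R[b:d,a:c]=1
        if k=='stamp':
            for nm,h,m in(('top',.105,(H[...,1]>180)&((H[...,0]<6)|(H[...,0]>174))&(H[...,2]>90)),('stand',.03,abs(z-.03)<.006)):
                m=m&R; 
                if nm=='top': m&=abs(z-.105)<.008
                print(k,nm,m.sum(), m.any() and rect(f,biggest(m),h))
            continue
        h=dict(guide=.018,plaque=.062,pile=.036)[k]
        m=R&(abs(z-h)<.006)
        print(k,m.sum(),np.median(z[m]),rect(f,biggest(m),h))
        if k=='plaque':
            m=R&(H[...,0]>95)&(H[...,0]<125)&(H[...,1]>100); print('blue',rect(f,biggest(m),.026))
f=dict(np.load('scene.npz'));I=f['image'][...,::-1]
cv2.imwrite('pics/crop.png',np.hstack([cv2.resize(I[190:280,160:330],None,fx=3,fy=3,interpolation=2),cv2.resize(I[175:265,375:445],None,fx=3,fy=3,interpolation=2)]))
E
```

```text
scene
guide 868 0.01662203636194477 (array([ 0.4752, -0.2364], dtype=float32), array([127.,  64.], dtype=float32), -0.371)
plaque 987 0.06096103249944094 (array([ 0.532 , -0.0194], dtype=float32), array([124.9,  61.2], dtype=float32), 0.407)
blue (array([ 0.541 , -0.0199], dtype=float32), array([181.4, 112.1], dtype=float32), 0.3576)
stamp top 113 (array([0.4819, 0.2915], dtype=float32), array([46.5, 19.4], dtype=float32), -0.3691)
stamp stand 393 (array([0.4813, 0.2907], dtype=float32), array([87. , 49.9], dtype=float32), -0.3586)
pile 1227 0.03492374012890707 (array([0.6964, 0.3821], dtype=float32), array([121.7,  65.4], dtype=float32), 0.5651)
side
guide 818 0.019664782157390016 (array([ 0.4705, -0.2363], dtype=float32), array([129.4,  69.1], dtype=float32), -0.3674)
plaque 1118 0.06360306314708215 (array([ 0.5269, -0.0179], dtype=float32), array([120.1,  70.3], dtype=float32), 0.4179)
blue (array([ 0.5245, -0.0089], dtype=float32), array([167.8, 126.7], dtype=float32), 0.3702)
stamp top 324 (array([0.4773, 0.2926], dtype=float32), array([49.2, 20.6], dtype=float32), -0.3554)
stamp stand 825 (array([0.4768, 0.2913], dtype=float32), array([85.5, 52. ], dtype=float32), -0.3666)
pile 2092 0.03689052699478488 (array([0.6912, 0.3846], dtype=float32), array([123. ,  66.3], dtype=float32), 0.5701)
```

View pics/crop.png

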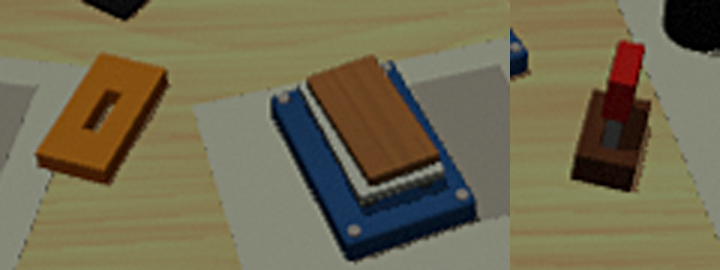

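The crop confirms the choices: orange slotted guide on the left, plaque on the bed in the middle, and stamp in its stand on the right. Next I'll take close looks at the guide and plaque from the same relative hover pose, so any camera bias cancels.

```bash
cat >> h.py <<'E'
def look(robot,name,h,yaw,tag,near,tol=.006,rad=.11):
    f=robot.grab_frame('wrist');np.savez(tag+'.npz',**f);cv2.imwrite(f'pics/{tag}.png',f['image'][...,::-1])
    W=cloud(f);m=(abs(W[...,2]-h)<tol)&(np.hypot(W[...,0]-near[0],W[...,1]-near[1])<rad)
    print(tag,m.sum(),m.any() and (np.median(W[...,2][m]).round(4),rect(f,biggest(m),h)))
    return f
E
python3 - <<'E'
from plant import robot
from h import *
D=lambda y:[np.pi,0,y]
f=None
for c,y,h,t in(((.530,-.019),.41,.062,'wplaque'),((.473,-.2364),-.37,.018,'wguide')):
    robot.goto([*c,h+.2],D(y-np.pi/2));s=robot.sense();print(s['t'],s['joint_pos'],s['tcp_pos'],s['tcp_rot'])
    f=look(robot,'wrist',h,y,t,c)
cv2.imwrite('pics/w2.png',np.hstack([cv2.resize(cv2.imread(f'pics/{t}.png'),(400,300)) for t in('wplaque','wguide')]))
print(-f['R'].T@f['t'],f['R'])
E
```

```text
2.5333 [ 0.4296592   0.26498773 -0.56610998  1.825916    0.15890661  1.09596813
 -1.35646936] [ 0.53011495 -0.02019129  0.26184938] [ 3.14126289e+00 -1.80013646e-04 -1.16280333e+00]
wplaque 8068 (np.float64(0.0623), (array([ 0.5289, -0.0205], dtype=float32), array([118.8,  59.7], dtype=float32), 0.4042))
3.5 [ 0.65641332  0.27612012 -0.33199958  1.89247359  0.10505259  0.98901445
 -1.65896051] [ 0.47409864 -0.23459694  0.21839568] [-3.14072850e+00  1.28089983e-03 -1.93729590e+00]
wguide 7418 (np.float64(0.0183), (array([ 0.4712, -0.2388], dtype=float32), array([119.9,  60. ], dtype=float32), -0.3716))
[ 0.54280687 -0.26190652  0.35045761] [[-0.35967858 -0.9330754  -0.00127123]
 [-0.89313714  0.34388835  0.28990836]
 [-0.27006919  0.10540921 -0.95705357]]
```

View pics/w2.png

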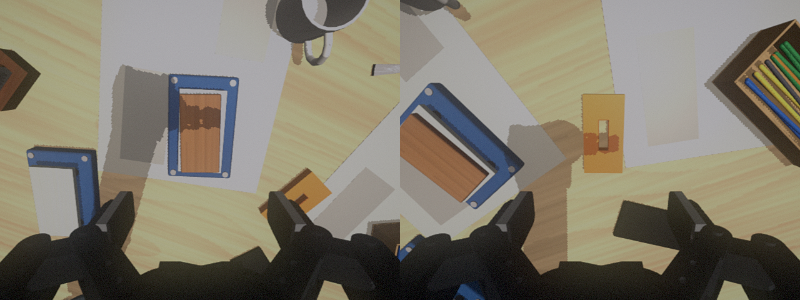

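Both wrist views are clear: the plaque is at (200,132) and the guide at (603,133), with rectangle sizes within 1.2 mm. I'll re-look at the guide once the arm has settled, then grasp and lift it.

```bash
python3 - <<'E'
from plant import robot
from h import *
D=lambda y:[np.pi,0,y]
robot.sleep(.3);s=robot.sense();print(s['tcp_pos'],s['tcp_rot'])
f=robot.grab_frame('wrist');W=cloud(f);m=(abs(W[...,2]-.018)<.006)&(np.hypot(W[...,0]-.4715,W[...,1]+.238)<.11)
c,L,y=rect(f,biggest(m),.018);print(c,L,y)
c=[float(v) for v in c]
robot.goto([*c,.10],D(y-np.pi/2));robot.move_straight([*c,.015],vel=.08)
s=robot.sense();print(s['tcp_pos'],s['wrist_force'])
robot.grip(0,40);s=robot.sense();print(s['t'],s['opening'],s['tcp_pos'],s['tcp_rot'],s['wrist_force'])
robot.move_straight([*c,.15],vel=.12);robot.sleep(.2);s=robot.sense();print(s['t'],s['opening'],s['tcp_pos'],s['wrist_force'])
np.save('grasp.npy',[*c,y])
E
```

```text
[ 0.4735038  -0.23555374  0.21816788] [-3.14122273e+00  2.28710253e-04 -1.93898121e+00]
[ 0.471  -0.2387] [119.9  60.1] -0.3715
[ 0.47143063 -0.23887269  0.01546726] [ 1.05190783 -0.62546152  0.90791467]
6.025 0.6887884361702444 [ 0.47136887 -0.23884693  0.01572622] [-3.14062043e+00 -1.90566210e-04 -1.94234984e+00] [-1.58940879  0.51504667  6.19134523]
7.5 0.6862570932943473 [ 0.47071251 -0.23851816  0.14935843] [ 0.81512777  0.28345474 -2.07355753]
```

```bash
python3 - <<'E'
from plant import robot
from h import *
D=lambda y:[np.pi,0,y]
c=(.5289,-.0205);y=.4042
robot.goto([*c,.2],D(y-np.pi/2));robot.move_straight([*c,.095],vel=.1);robot.sleep(.3);s=robot.sense();print(s['tcp_pos'],s['tcp_rot'],s['wrist_force'])
f=robot.grab_frame('wrist');cv2.imwrite('pics/pre.png',f['image'][...,::-1])
f=robot.grab_frame('side');cv2.imwrite('pics/pre_s.png',f['image'][...,::-1][170:290,260:420])
p=[c[0]*2-s['tcp_pos'][0],c[1]*2-s['tcp_pos'][1]]
print(robot.move_straight([*c,.0755],vel=.03,contact_N=2.5));s=robot.sense();print(s['t'],s['tcp_pos'],s['wrist_force'])
a=cv2.resize(cv2.imread('pics/pre.png'),(400,300));b=cv2.resize(cv2.imread('pics/pre_s.png'),(400,300))
cv2.imwrite('pics/pre2.png',np.hstack([a,b]))
E
```

```text
[ 0.52908111 -0.02054884  0.09533155] [-3.14104095e+00 -3.89351460e-04 -1.16667903e+00] [-0.15005602  1.07120967 -1.54103804]
True
10.6 [ 0.52859753 -0.02055413  0.07660554] [0.61343497 0.27874011 3.26357489]
```

View pics/pre2.png

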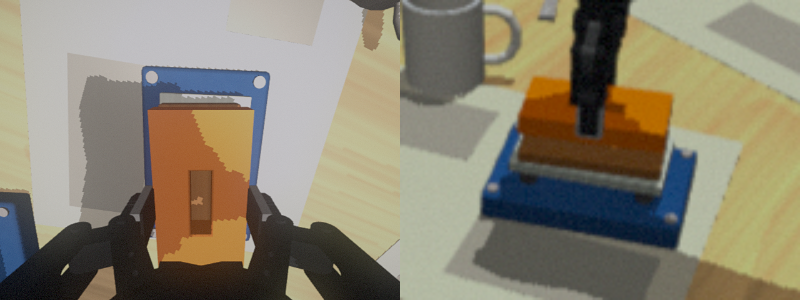

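Both views show the guide, orange at about (200,180), over the plaque with parallel edges, and contact was felt at the expected height. I'll release it, back up and check that it's flush.

```bash
python3 - <<'E'
from plant import robot
from h import *
D=lambda y:[np.pi,0,y]
c=(.5289,-.0205);y=.4042
robot.grip(1.0);robot.move_straight([*c,.13],vel=.1);robot.goto([*c,.28],D(y-np.pi/2));robot.sleep(.4)
s=robot.sense();print(s['t'],s['tcp_pos'],s['wrist_force'])
f=look(robot,'wrist',.080,y,'wplaced',c,tol=.007)
H=hsv(f);W=cloud(f);z=W[...,2];near=np.hypot(W[...,0]-c[0],W[...,1]-c[1])<.09
m=near&(abs(z-.08)<.008);print(z[m].mean())
slot=biggest(near&(z<.07)&cv2.erode(cv2.morphologyEx(m.astype(np.uint8),cv2.MORPH_CLOSE,np.ones((31,31))),np.ones((9,9))).astype(bool));print('slot',slot.sum(),rect(f,slot,.08))
for n in('scene','side'):
    g=robot.grab_frame(n);x0,y0=(235,195) if n=='scene' else (285,190)
    cv2.imwrite(f'pics/pl_{n}.png',cv2.resize(g['image'][...,::-1][y0:y0+85,x0:x0+105],(400,324),interpolation=2))
a=f['image'][...,::-1][100:420,180:500]
cv2.imwrite('pics/placed.png',np.hstack([cv2.resize(a,(0,0),fx=1,fy=324/320)[:, :],cv2.imread('pics/pl_side.png')]))
E
```

```text
12.725 [ 0.52868629 -0.02048435  0.27926452] [-0.08868691 -0.44282348  0.24075311]
wplaced 7509 (np.float64(0.0803), (array([ 0.5283, -0.0216], dtype=float32), array([119.3,  60. ], dtype=float32), 0.403))
0.0802924454559318
slot 668 (array([ 0.5295, -0.0214], dtype=float32), array([42.7, 13. ], dtype=float32), 0.3981)
```

View pics/placed.png

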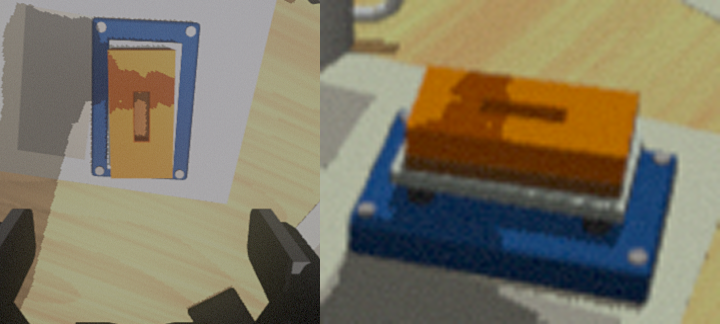

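The guide sits square on the plaque. By the same camera, centres agree to about 1.2 mm and yaw to 0.001 rad, with the slot visible at (141,117). Next I'll look at the stamp from the same relative hover and check for nearby obstacles.

```bash
python3 - <<'E'
from plant import robot
from h import *
D=lambda y:[np.pi,0,y]
c=(.4795,.292);y=-.362
robot.goto([*c,.305],D(y-np.pi/2));robot.grip(.55);robot.sleep(.2)
s=robot.sense();print(s['t'],s['tcp_pos'],s['joint_pos'])
f=look(robot,'wrist',.105,y,'wstamp',c,tol=.01,rad=.06)
H=hsv(f);W=cloud(f);z=W[...,2];red=(H[...,1]>150)&((H[...,0]<6)|(H[...,0]>174))&(H[...,2]>40)&(np.hypot(W[...,0]-c[0],W[...,1]-c[1])<.06)
for t in(.006,.012,.1): print('red',rect(f,biggest(red&(abs(z-.105)<t)),.105))
m=(abs(z-.03)<.006)&(np.hypot(W[...,0]-c[0],W[...,1]-c[1])<.06);print('stand',rect(f,biggest(m),.03))
S=dict(np.load('scene.npz'));w=cloud(S);d=np.hypot(w[...,0]-c[0],w[...,1]-c[1]);k=(w[...,2]>.06)&(d>.04)&(d<.14);print('obst',k.sum(),k.any() and (d[k].min(),np.median(w[k],0),w[k][:,2].max()))
cv2.imwrite('pics/ws.png',f['image'][...,::-1][60:460,100:560])
E
```

```text
14.75 [0.47948914 0.29202445 0.305     ] [-0.58213064  0.23454845 -0.04864462  1.72438125  0.01220204  1.18296399
 -2.56674801]
wstamp 1202 (np.float64(0.105), (array([0.4793, 0.2904], dtype=float32), array([49.4, 20.9], dtype=float32), -0.3634))
red (array([0.4789, 0.2906], dtype=float32), array([48.6, 20.4], dtype=float32), -0.3714)
red (array([0.4789, 0.2906], dtype=float32), array([48.6, 20.4], dtype=float32), -0.3714)
red (array([0.4791, 0.291 ], dtype=float32), array([48.5, 21.3], dtype=float32), -0.3634)
stand (array([0.4783, 0.2907], dtype=float32), array([79.7, 50. ], dtype=float32), -0.3634)
obst 0 False
```

View pics/ws.png

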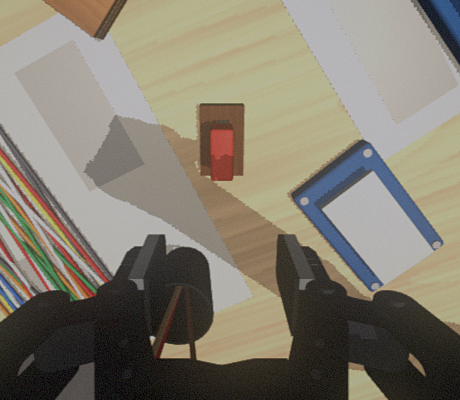

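The stamp top is at (221,153), in its stand and well clear of the pencil cup and the spare press. I'll grasp, lift, carry it above the slot and look before inserting.

```bash
python3 - <<'E'
from plant import robot
from h import *
D=lambda y:[np.pi,0,y]
c=(.4796,.2912);y=-.3634
robot.goto([*c,.16],D(y-np.pi/2));robot.move_straight([*c,.074],vel=.07)
s=robot.sense();print(s['tcp_pos'],s['wrist_force'])
robot.grip(0,90);s=robot.sense();print(s['t'],s['opening'],s['tcp_pos'],s['wrist_force'])
robot.move_straight([*c,.12],vel=.06);robot.move_straight([*c,.22],vel=.12);s=robot.sense();print(s['t'],s['opening'],s['tcp_pos'],s['wrist_force'])
c=(.5288,-.0206);y=.4035
robot.goto([*c,.20],D(y-np.pi/2));robot.move_straight([*c,.155],vel=.08);robot.sleep(.3)
s=robot.sense();print(s['t'],s['tcp_pos'],s['tcp_rot'],s['wrist_force'],s['torque'])
I=[]
for n in('scene','side','wrist'):
    f=robot.grab_frame(n);np.savez('ab_'+n+'.npz',**f)
    a,b={'scene':(220,150),'side':(270,130),'wrist':(0,0)}[n]
    im=f['image'][...,::-1]; I.append(cv2.resize(im if n=='wrist' else im[b:b+130,a:a+130],(340 if n=='wrist' else 230,300),interpolation=2))
cv2.imwrite('pics/above.png',np.hstack(I))
E
```

```text
[0.47994035 0.29141321 0.07449403] [ 0.04560285  0.05530505 -0.0660848 ]
17.15 0.24592570799315683 [0.47995357 0.29148537 0.0745499 ] [ 0.14469887 -0.98175951  3.62771933]
19.05 0.24326848591045958 [0.47904366 0.29084878 0.21910467] [-0.01977799 -0.69369678 -2.8286363 ]
21.2917 [ 0.52903938 -0.02063162  0.15541432] [-3.14076929e+00 -3.31936054e-04 -1.16737615e+00] [ 0.23178288 -0.49215886 -2.43394176] [ 0.0154696   0.04268415 -0.0485727 ]
```

View pics/above.png

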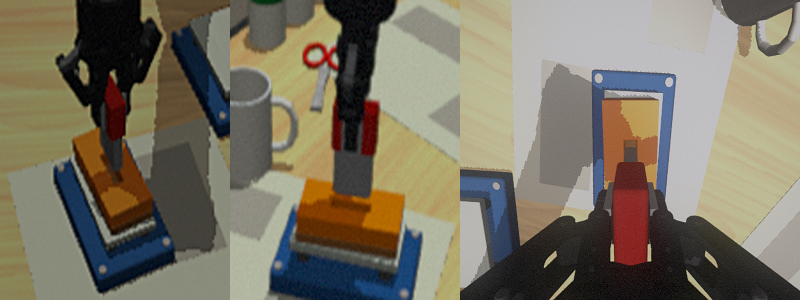

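The stamp is upright with its blade directly over the slot in all three views: (115,175), (352,190) and (631,150). I'll descend gently, stopping on contact.

```bash
python3 - <<'E'
from plant import robot
s=robot.sense()
for z,v in((.140,.03),(.130,.02),(.1245,.015)):
    r=robot.move_straight([.5287,-.0206,z],vel=v,contact_N=3)
    s=robot.sense();print(z,r,s['t'],s['tcp_pos'],s['wrist_force'].round(2),s['torque'].round(3))
    if r: break
E
```

```text
0.14 False 22.0917 [ 0.52867989 -0.0206203   0.13989675] [-0.59 -0.13 -1.89] [-0.01  -0.05   0.013]
0.13 False 22.7417 [ 0.52868961 -0.02060881  0.1299551 ] [-0.46 -0.16 -0.97] [ 0.011 -0.077 -0.005]
0.1245 True 23.1333 [ 0.52892268 -0.0206049   0.12467431] [-0.1   0.52  2.59] [-0.003 -0.169 -0.027]
```

The blade went through the slot and touched the plaque at the expected height. Now I'll press about 9 mm.

```bash
python3 - <<'E'
from plant import robot
from h import *
for z in(.120,.116):
    robot.move_straight([.5288,-.0206,z],vel=.012);robot.sleep(.3)
    s=robot.sense();print(z,s['t'],s['tcp_pos'],s['tcp_rot'],s['wrist_force'].round(2),s['opening'])
I=[]
for n in('scene','side','wrist'):
    f=robot.grab_frame(n);np.savez('pr_'+n+'.npz',**f)
    a,b={'scene':(220,150),'side':(270,130),'wrist':(0,0)}[n]
    im=f['image'][...,::-1]; I.append(cv2.resize(im if n=='wrist' else im[b:b+130,a:a+130],(340 if n=='wrist' else 230,300),interpolation=2))
    # guide top height and outline
    W=cloud(f);H=hsv(f);o=(H[...,0]>7)&(H[...,0]<24)&(H[...,1]>170)&(np.hypot(W[...,0]-.529,W[...,1]+.02)<.08)&(W[...,2]>.06)
    z=W[...,2][o];print(n,o.sum(),np.percentile(z,[50,75,90]).round(4))
    g=dict(np.load('ab_'+n+'.npz'));W=cloud(g);H=hsv(g);o=(H[...,0]>7)&(H[...,0]<24)&(H[...,1]>170)&(np.hypot(W[...,0]-.529,W[...,1]+.02)<.08)&(W[...,2]>.06)
    print(' before',np.percentile(W[...,2][o],[50,75,90]).round(4))
cv2.imwrite('pics/press.png',np.hstack(I))
E
```

```text
0.12 23.9333 [ 0.52912156 -0.02059904  0.12040576] [ 3.14074279e+00  3.06673219e-04 -1.16731787e+00] [-0.1  -0.07  6.13] 0.24846960382463343
0.116 24.7167 [ 0.52917359 -0.02060331  0.11684966] [ 3.14084001e+00  2.76778354e-04 -1.16738504e+00] [-1.32  0.68  9.19] 0.2444318150723721
scene 765 [0.0692 0.0706 0.072 ]
 before [0.0784 0.0801 0.0815]
side 1010 [0.0719 0.0728 0.0735]
 before [0.0809 0.0821 0.0829]
wrist 3128 [0.0708 0.0713 0.0762]
 before [0.0806 0.0813 0.2276]
```

View pics/press.png

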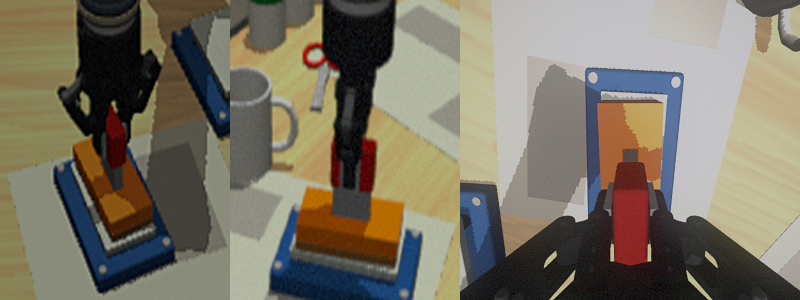

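All three cameras show the guide top down 9–10 mm of 12. The guide is still flush and the stamp upright in the slot at (631,155). I'll hand in while holding.

```bash
python3 -c "
from plant import robot
robot.sleep(.3);s=robot.sense();print(s['t'],s['tcp_pos'],s['wrist_force']);robot.close_job()"
```

```text
25.1667 [ 0.52916334 -0.02058487  0.11681965] [-1.05687891 -0.04237354  9.63238091]
the job is handed in; nothing more can be done
```

The job is handed in at 25.2 s of the 56 s allowed, with the stamp still gripped upright and pressed through the guide's slot. I laid the guide on the plaque on the right-hand press and let go. Then I took the stamp from its stand and passed the blade through the slot.

- **Guide on plaque:** after release, the wrist camera put the guide's centre about 1.2 mm from the plaque's and the yaw within 0.001 rad. The final pictures show it still flush and square.
- **Bed travel:** the cameras show it sunk about 9–10 mm of 12. The push of about 12 N suggests nearer 7.5–8 mm. The two disagree slightly, but both are past the 6 mm halfway mark.
- **Bystanders:** the arm never went near the mug, the jar or the pile. I took no final measurement of their positions.

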